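# Lock the bar fixture with the long T-key

### The job

Lock the flat bar in its fixture: take the long T-key from the wooden rack, lower it all the way down the guard tube so that its fork straddles the sunken lock screw, and turn it clockwise (seen from above) until it stops, which swings the keeper dog over the bar. Turn the screw only with the key, keep the gripper off the fixture, leave the short key in the rack, and leave the long key standing upright in the tube.

Things in the scene. Friction and masses are not known exactly. Their poses are not given: they have to be found in the camera images.
- long_key: Longer of two loose steel T-keys (250 g), upright in a rack hole. Origin: centre of the fork's underside; z up, x along crossbar. Crossbar 84 (x) x 14 x 16 mm, flat-sided, centre 130 mm above origin: grasp there from above, closing along y. Shank 14 mm thick. Fork: two prongs 20 mm wide, 24 mm long, 14 mm slot between, parallel to x; 33 mm across corners. A half turn makes no difference.
- short_key: Bystander: T-key with the same fork, too short to reach the screw: crossbar centre 62 mm above its origin. Both keys stand in a fixed wooden rack, 70 x 170 x 40 mm, in two 37 mm holes 100 mm apart, hole floors 6 mm above the bench; either key may be in either hole.
- fixture: Fixed grey fixture; plate 150 (x) x 125 x 12 mm. Origin: bench level, on the guard tube's axis; z up. Dark tube from 36 to 115 mm high, bore 40, flared to a 62 mm mouth; bracket on +y side, flat bar along x on -y side. The screw in it has an upright tongue 24 x 8 mm, top 59 mm high, on a shoulder 40 mm high; the fork rests on that shoulder: key origin on the axis at 40 mm, crossbar at 170 mm.
- lock_screw (a joint): Screw angle about the tube's axis, growing clockwise seen from above: 0 = tongue along fixture x; starts 0 to 0.15; 1.1 rad = hard stop, locked. Key crossbar must be parallel to the tongue to go down (17 degrees of play either way, so turn the key up to 0.3 rad more than the screw). The 60 mm keeper dog seen under the tube points along the tongue and turns with it. Stiff, 0.15 N m; stays put.

How it is judged (in metres and radians):
On the way, in this order (a step that is already met when the one before it is completed fails the run):
1. the long key is down the tube with its fork over the tongue, the screw still unlocked (z of long_key in the frame of fixture below 0.052 m and horizontal distance between long_key and fixture below 0.012 m and value of joint lock_screw below 0.6 rad), for 0.1 s.
2. the screw is turned to its stop with the long key in place (z of long_key in the frame of fixture below 0.058 m and horizontal distance between long_key and fixture below 0.012 m and value of joint lock_screw above 0.93 rad), for 0.1 s.
At the end, for the whole second after the job is handed in: The lock screw is within 0.17 rad (10 degrees) of its stop (joint above 0.93 rad); the long key stands released and at rest in the tube, within 12 mm of its axis, its underside less than 58 mm above the fixture's, within 11 degrees of upright; the short key is within 30 mm of where it stood (all of step 2 and angle between long_key's own z axis and vertical below 0.2 rad and linear speed of long_key below 0.02 m/s and distance of short_key from where it was at the start of the episode below 0.03 m); the robot touches nothing.
It fails at once if the gripper or arm pushes on the fixture or its screw (over 3 N) (contact force between any of the fingers, the arm and fixture above 3 N).
It fails at once if the short key is taken from its hole (distance of short_key from where it was at the start of the episode above 0.03 m).
It also fails if it takes over 38 s, if anything falls off the work surface, if the arm or the gripper's body presses on something with over 40 N, if the wrist force passes 120 N, or if a joint passes its speed limit or range.

### The arm

A 6-joint arm with a two-finger parallel gripper is mounted at the origin on a cart in front of the work surface, level with it; the furniture and walls round the work are solid. World frame = base frame: x ahead of the robot, y to its left, z up, the work surface at z = 0. Lengths are in m, angles in degrees, forces in N, time in s.
With the tool pointing down it reaches from about 0.25 to 0.725 m from the base axis. Payload 4 kg.
Tool frame: the origin (TCP) lies midway between the tips of the shut fingers; the grasp point (between the pads) lies 19 mm behind it; z points along the fingers, y is the line along which they close (so a half turn about z gives the same grasp; the last joint's range is limited). The gripper opens to 85 mm and grips with 20 to 120 N. Pads are 22 mm wide; open, the fingers measure 114 mm over their backs; the gripper's body (76 mm by 85 mm) begins 54 mm behind the grasp point. The pads swing forward as they close: fully open they stand 13 mm farther back than shut.
Start: joints at [75.63, 13.785, 0.286, 76.501, 0, 90], TCP at [0.124, 0.484, 0.198] pointing down, gripper open.
Joint ranges: [-155.79, 155.79], [-60.16, 107.12], [-62.33, 73.08], [-114, 123.19], [-81.49, 82.49], [-180, 180]. Speed limits (degrees/s): [159.86, 159.86, 180, 180, 180, 180].

### API

Orientations are given as a 3x3 rotation matrix whose columns are the frame's x, y, z axes.
In Python, from rig import monitor, viewer, order gives the robot as it stands.
- The arm moves only by the tool drive_tool, never from a script. Its argument "deltas" is a list of rows, each an object of numbers: "x", "y", "z": the shift along the world's x, y, z in mm; "rx", "ry", "rz": the turn, a rotation vector about the world's x, y, z in rad; "claw": the finger opening in mm, from 0 to 85.4. In form: [{"x": .., "y": .., "z": .., "rx": .., "ry": .., "rz": .., "claw": ..}, ...]. A call has exactly 5 rows; each row shifts and turns the commanded pose from where the row before left it; what a row does not reach is not made up. A row lasts 1/12 s, in which the tool goes at most 41.7 mm and 7.16 degrees, less where a joint would pass 70% of its speed; a pose out of reach is approached as far as the arm can. A call with a gripper value outside its range is refused whole. The fingers move at their own pace and stop on an object; "squeeze" is the grip in N (left out, the last holds). Time passes only in rows, so rows that do not move let the fingers close, or fill a call up. It gives the time, the measured TCP pose, the force, the opening and the grip force at its end, in the units of the state.
- monitor.get_state(): the state, without advancing time (a new reading comes with each control period).
- viewer.grab_frame(name): name is "side" or "top" or "wrist"; returns the picture (480x640x3 uint8, red, green, blue); there is no depth.
- viewer.camera_info(name): a dict with "vfov" (degrees; the focal length in pixels is half the picture's height over the tangent of half this angle, whatever the lens; pixels are square), "cx", "cy" (the principal point, pixels), "world_from_camera" (4x4, takes a point from camera to world coordinates). Camera axes: x right, y down, z forward; pixel columns grow to the right and rows downward; lengths in m; the calibration is good to about 2 mm. A picture is of the moment at which its call begins: read the wrist's pose just before it. camera_info takes no time and is no camera call; for the wrist camera it gives the pose at the moment of the call.
- order.finish_job(): hands the job in; it is judged then, once.
The state is a dict: "time": time; "qpos": joint angles; "joint_velocities": joint speeds; "joint_torque": joint torques, N m; "position": TCP position; "ee_rot": TCP orientation; "contact_force": force on the tool from outside, world axes, zero at the start; "torque": the same for the moment, N m; "finger_gap": finger opening in m; "finger_force": force on a finger pad.
Only numpy, scipy, OpenCV 4.12 (cv2) and the standard library are available. Lean on these libraries where they do the work, as an engineer would, in place of code of your own. Each camera call takes 0.05 s, during which the arm holds its last target. There are 200 camera calls.

## Working session

There is one attempt and no reset: what is moved stays moved. The work goes in short steps, Python scripts to look and compute and a tool call to move; the robot and the scene stay as the last step left them, time stands still between calls to the robot, and variables do not carry over. Pictures are saved under pics/ and viewed, at most 10 in all, crops included, and the job is handed in when it is done.

Besides the shell and the picture viewer there is one more tool, called after "Call:" by a JSON object that holds its "fn" and its "kwargs", one argument or row to a line. drive_tool: Moves the arm, as the interface text tells. Its arguments: {"type":"object","properties":{"deltas":{"type":"array"},"squeeze":{"type":"number"}},"required":["deltas"]}

```bash
ls; mkdir -p pics
python3 - <<'E'
from rig import monitor, viewer, order
import cv2
s=monitor.get_state();print({k:s[k] for k in('time','position','ee_rot','contact_force','finger_gap')})
for n in('side','top'):
    im=viewer.grab_frame(n);cv2.imwrite(f'pics/{n}0.png',im[:,:,::-1]);print(n,viewer.camera_info(n))
E
```

```text
pics
{'time': 0.0, 'position': array([0.12391593, 0.48367994, 0.19660019]), 'ee_rot': array([[-9.68721306e-01,  2.48150702e-01, -5.09473453e-04],
       [ 2.48151225e-01,  9.68719184e-01, -2.02790743e-03],
       [-9.68994357e-06, -2.09090359e-03, -9.99997814e-01]]), 'contact_force': array([-0.78360409,  0.30251267,  0.12079217]), 'finger_gap': 0.08525616534776533}
side {'vfov': 47.758651259282594, 'cx': 327.36612937741825, 'cy': 235.14739879992112, 'world_from_camera': array([[ 0.83619579, -0.36873463,  0.40596967,  0.14815459],
       [-0.5482414 , -0.54255274,  0.63644945, -0.59166037],
       [-0.014421  , -0.75476573, -0.6558359 ,  0.59804367],
       [ 0.        ,  0.        ,  0.        ,  1.        ]])}
top {'vfov': 46.323445908120675, 'cx': 322.9944114218011, 'cy': 232.2701470568303, 'world_from_camera': array([[ 2.42188976e-03, -9.94561035e-01,  1.04127241e-01,
         4.13932244e-01],
       [-9.99882272e-01, -8.30726730e-04,  1.53216025e-02,
        -3.72333873e-02],
       [-1.51517675e-02, -1.04152090e-01, -9.94445959e-01,
         9.30945286e-01],
       [ 0.00000000e+00,  0.00000000e+00,  0.00000000e+00,
         1.00000000e+00]])}
```

View pics/top0.png

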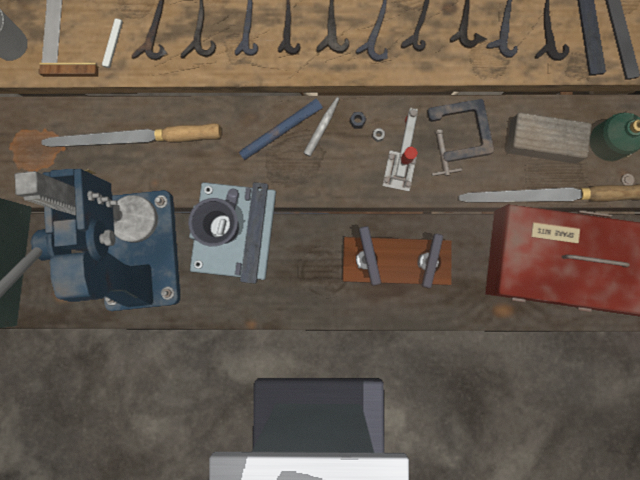

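View pics/side0.png

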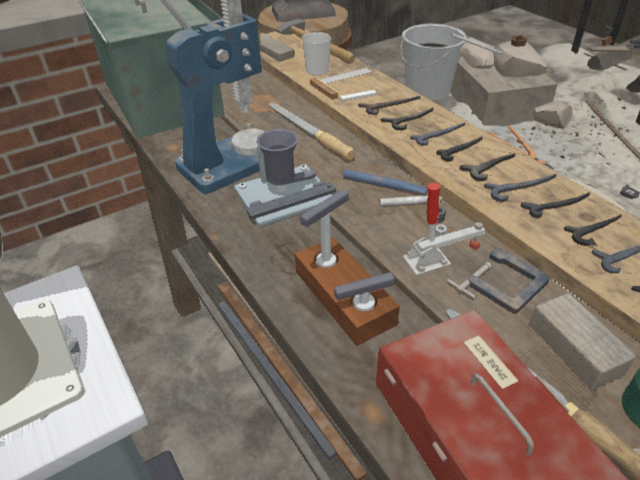

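The top view shows the long key in the left hole (crossbar around (369,255)) and the short key around (432,260). The tube mouth is at about (214,222), and the bar runs from (262,183) to (247,278). The side view confirms the left key is the tall one.

```bash
cat > h.py <<'E'
import numpy as np, cv2
def ray(ci,u,v):
    f=240/np.tan(np.radians(ci['vfov']/2)); T=ci['world_from_camera']
    return T[:3,3], T[:3,:3]@np.array([(u-ci['cx'])/f,(v-ci['cy'])/f,1])
def onz(ci,u,v,z):
    o,d=ray(ci,u,v); return o+d*(z-o[2])/d[2]
def pix(ci,p):
    f=240/np.tan(np.radians(ci['vfov']/2)); T=ci['world_from_camera']
    q=T[:3,:3].T@(np.asarray(p)-T[:3,3]); return q[:2]/q[2]*f+[ci['cx'],ci['cy']]
E
python3 - <<'E'
from rig import viewer
from h import *
im=cv2.imread('pics/top0.png'); ci=viewer.camera_info('top'); cs=viewer.camera_info('side')
g=im.astype(int)
for name,(a,b,c,d) in {'key':(352,222,388,292),'short':(415,228,450,292)}.items():
    r=g[b:d,a:c]; m=((r[:,:,2]<r[:,:,0]+5)&(r.sum(2)<330)).astype(np.uint8)
    m=cv2.morphologyEx(m,cv2.MORPH_OPEN,np.ones((3,3)))
    n,l,st,ce=cv2.connectedComponentsWithStats(m); k=1+st[1:,4].argmax()
    box=cv2.minAreaRect(np.argwhere(l==k)[:,::-1].astype(np.float32)); pts=cv2.boxPoints(box)+[a,b]
    z=.144 if name=='key' else .076
    P=np.array([onz(ci,u,v,z) for u,v in pts]);print(name,box,st[k,4],P.mean(0),np.linalg.norm(P[0]-P[1]),np.linalg.norm(P[1]-P[2]));print(P)
print('mouth',onz(ci,214,222,.115),'bar',onz(ci,262,183,.03),onz(ci,247,278,.03))
print('side mouth',onz(cs,277,143,.115), 'key',onz(cs,326,207,.144))
a=cv2.resize(im[170:300,180:310],None,fx=4.6,fy=4.6,interpolation=cv2.INTER_CUBIC); cv2.imwrite('pics/c1.png',a)
E
```

```text
key ((15.826922416687012, 33.63461685180664), (58.834842681884766, 13.924245834350586), 78.69007110595703) 593 [ 0.46365406 -0.08804302  0.144     ] 0.01964879321215904 0.08251020769503087
[[ 0.50220788 -0.07056756  0.144     ]
 [ 0.50609798 -0.08982742  0.144     ]
 [ 0.42507334 -0.105414    0.144     ]
 [ 0.42123702 -0.08636311  0.144     ]]
short ((17.452939987182617, 32.21176528930664), (9.43647575378418, 54.015689849853516), 12.528807640075684) 463 [ 0.46107693 -0.19060817  0.076     ] 0.08249245018417578 0.014313427180460763
[[ 0.42250061 -0.1740885   0.076     ]
 [ 0.50274379 -0.19322057  0.076     ]
 [ 0.4996135  -0.20718752  0.076     ]
 [ 0.41944983 -0.18793608  0.076     ]]
mouth [0.51441212 0.1355877  0.115     ] bar [0.58906732 0.07643847 0.03      ] [0.4343901  0.09842025 0.03      ]
side mouth [0.50704575 0.12400068 0.115     ] key [ 0.45963754 -0.10124849  0.144     ]
```

View pics/c1.png

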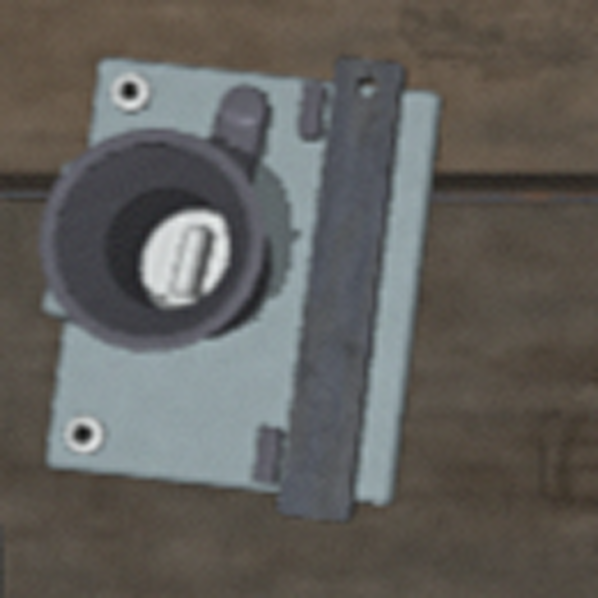

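Call:
{"fn": "drive_tool", "kwargs": {
  "deltas": [
    {"x": 17, "y": -28.5, "z": 3, "rz": 0.022, "claw": 85},
    {"x": 17, "y": -28.5, "z": 3, "rz": 0.022},
    {"x": 17, "y": -28.5, "z": 3, "rz": 0.022},
    {"x": 17, "y": -28.5, "z": 3, "rz": 0.022},
    {"x": 17, "y": -28.5, "z": 3, "rz": 0.022}
  ]
}}

```text
validation failed for argument at $.de...
```

Call:
{"fn": "drive_tool", "kwargs": {
  "deltas": [
    {"x": 17, "y": -28.5, "z": 3, "rz": 0.022},
    {"x": 17, "y": -28.5, "z": 3, "rz": 0.022},
    {"x": 17, "y": -28.5, "z": 3, "rz": 0.022},
    {"x": 17, "y": -28.5, "z": 3, "rz": 0.022},
    {"x": 17, "y": -28.5, "z": 3, "rz": 0.022}
  ]
}}

```text
validation failed for argument at $.de...
```

Call:
{"fn": "drive_tool", "kwargs": {
  "deltas": [
    {"x": 17, "y": -28.5, "z": 3, "rz": 0.022},
    {"x": 17, "y": -28.5, "z": 3, "rz": 0.022},
    {"x": 17, "y": -28.5, "z": 3, "rz": 0.022},
    {"x": 17, "y": -28.5, "z": 3, "rz": 0.022},
    {"x": 17, "y": -28.5, "z": 3, "rz": 0.022}
  ]
}}

```text
validation failed for argument at $.de...
```

Call:
{"fn": "drive_tool", "kwargs": {
  "deltas": [
    {"x": 17, "y": -28.5, "z": 3, "rz": 0.022},
    {"x": 17, "y": -28.5, "z": 3, "rz": 0.022},
    {"x": 17, "y": -28.5, "z": 3, "rz": 0.022},
    {"x": 17, "y": -28.5, "z": 3, "rz": 0.022},
    {"x": 0, "y": 0}
  ]
}}

```text
validation failed for argument at $.de...
```

```bash
cat > look.py <<'E'
from rig import monitor, viewer
import sys,pickle
from h import *
s=monitor.get_state();ci=viewer.camera_info('wrist');im=viewer.grab_frame('wrist');n=sys.argv[1]
cv2.imwrite(f'pics/{n}.png',im[:,:,::-1]);pickle.dump(ci,open(f'pics/{n}.pkl','wb'))
R=s['ee_rot'];print(s['time'],s['position'],'yaw tool y',np.degrees(np.arctan2(R[1,1],R[0,1])),R[2],s['qpos'],s['finger_gap'],s['contact_force']);print(ci)
E
python3 look.py w1
```

```text
0.1 [0.12393976 0.48378115 0.19671973] yaw tool y 75.63077598373857 [-2.91195247e-05 -1.80931363e-03 -9.99998363e-01] [ 7.56315874e+01  1.38274363e+01  2.23510258e-01  7.64997401e+01
 -1.66696057e-03  9.00008114e+01] 0.0854905588118318 [-0.26961924  0.44960083  0.35986002]
{'vfov': 67.37560112909375, 'cx': 317.90754548763385, 'cy': 238.65718150711152, 'world_from_camera': array([[ 0.24842651,  0.92052183,  0.30153578,  0.04663364],
       [ 0.96864962, -0.23560809, -0.07878287,  0.50391204],
       [-0.00147708,  0.31165427, -0.95019442,  0.37331631],
       [ 0.        ,  0.        ,  0.        ,  1.        ]])}
```

View pics/w1.png

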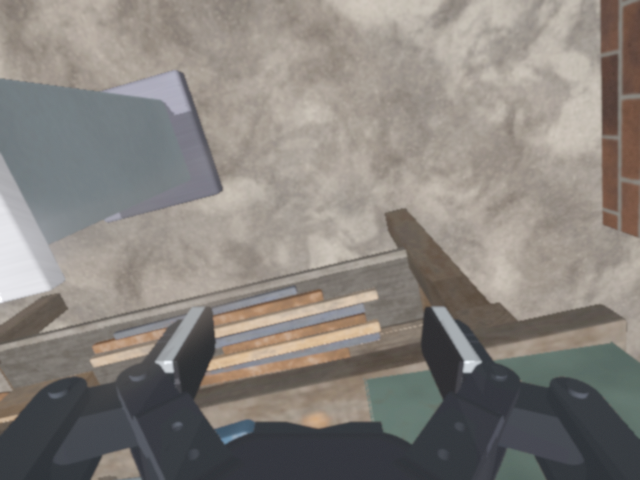

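Those moves were refused, probably because every row needs all its keys. The picture only shows the gripper still at its start pose over the floor.

Call:
{"fn": "drive_tool", "kwargs": {
  "deltas": [
    {"x": 17, "y": -28.5, "z": 3, "rx": 0, "ry": 0, "rz": 0.022, "claw": 85},
    {"x": 17, "y": -28.5, "z": 3, "rx": 0, "ry": 0, "rz": 0.022, "claw": 85},
    {"x": 17, "y": -28.5, "z": 3, "rx": 0, "ry": 0, "rz": 0.022, "claw": 85},
    {"x": 17, "y": -28.5, "z": 3, "rx": 0, "ry": 0, "rz": 0.022, "claw": 85},
    {"x": 17, "y": -28.5, "z": 3, "rx": 0, "ry": 0, "rz": 0.022, "claw": 85}
  ]
}}

```text
time: 0.57
position: [0.2093, 0.3403, 0.2123]
ee_rot: [[-0.99, 0.138, -0.0], [0.138, 0.99, -0.001], [0.0, -0.001, -1.0]]
contact_force: [0.9, 0.6, 0.9]
finger_gap: 0.0851
finger_force: 0.0
```

Call:
{"fn": "drive_tool", "kwargs": {
  "deltas": [
    {"x": 17, "y": -28.5, "z": 3, "rx": 0, "ry": 0, "rz": 0.022, "claw": 85},
    {"x": 17, "y": -28.5, "z": 3, "rx": 0, "ry": 0, "rz": 0.022, "claw": 85},
    {"x": 17, "y": -28.5, "z": 3, "rx": 0, "ry": 0, "rz": 0.022, "claw": 85},
    {"x": 17, "y": -28.5, "z": 3, "rx": 0, "ry": 0, "rz": 0.022, "claw": 85},
    {"x": 17, "y": -28.5, "z": 3, "rx": 0, "ry": 0, "rz": 0.022, "claw": 85}
  ]
}}

```text
time: 0.98
position: [0.2943, 0.1978, 0.2276]
ee_rot: [[-1.0, 0.029, 0.0], [0.029, 1.0, -0.0], [-0.0, 0.0, -1.0]]
contact_force: [0.1, -0.2, 0.3]
finger_gap: 0.085
finger_force: 0.0
```

Call:
{"fn": "drive_tool", "kwargs": {
  "deltas": [
    {"x": 17, "y": -28.5, "z": 3, "rx": 0, "ry": 0, "rz": 0.022, "claw": 85},
    {"x": 17, "y": -28.5, "z": 3, "rx": 0, "ry": 0, "rz": 0.022, "claw": 85},
    {"x": 17, "y": -28.5, "z": 3, "rx": 0, "ry": 0, "rz": 0.022, "claw": 85},
    {"x": 17, "y": -28.5, "z": 3, "rx": 0, "ry": 0, "rz": 0.022, "claw": 85},
    {"x": 17, "y": -28.5, "z": 3, "rx": 0, "ry": 0, "rz": 0.022, "claw": 85}
  ]
}}

```text
time: 1.4
position: [0.3794, 0.0552, 0.2426]
ee_rot: [[-0.997, -0.08, -0.0], [-0.08, 0.997, 0.0], [-0.0, 0.0, -1.0]]
contact_force: [-0.3, 0.9, 0.3]
finger_gap: 0.085
finger_force: 0.0
```

Call:
{"fn": "drive_tool", "kwargs": {
  "deltas": [
    {"x": 17, "y": -28.5, "z": 3, "rx": 0, "ry": 0, "rz": 0.022, "claw": 85},
    {"x": 17, "y": -28.5, "z": 3, "rx": 0, "ry": 0, "rz": 0.022, "claw": 85},
    {"x": 17, "y": -28.5, "z": 3, "rx": 0, "ry": 0, "rz": 0.022, "claw": 85},
    {"x": 17, "y": -28.5, "z": 3, "rx": 0, "ry": 0, "rz": 0.022, "claw": 85},
    {"x": 0, "y": 0, "z": 0, "rx": 0, "ry": 0, "rz": 0, "claw": 85}
  ]
}}

```text
time: 1.82
position: [0.4497, -0.0615, 0.2542]
ee_rot: [[-0.987, -0.161, 0.001], [-0.161, 0.987, -0.002], [-0.001, -0.002, -1.0]]
contact_force: [0.2, 0.6, 0.1]
finger_gap: 0.085
finger_force: 0.0
```

```bash
python3 look.py w2
```

```text
1.8167 [ 0.44967219 -0.06145497  0.25418154] yaw tool y 99.29285704997413 [-0.00108234 -0.00225898 -0.99999686] [ -7.70366422   7.38202567   0.7832696   83.30410445  -0.10564917
 -16.99668087] 0.08498254158684697 [0.22769627 0.62410941 0.05275771]
{'vfov': 67.37560112909375, 'cx': 317.90754548763385, 'cy': 238.65718150711152, 'world_from_camera': array([[-0.1612102 ,  0.93728606,  0.30904064,  0.3705801 ],
       [ 0.9869185 ,  0.1536647 ,  0.04877531, -0.07407133],
       [-0.00177221,  0.312861  , -0.94979727,  0.43071345],
       [ 0.        ,  0.        ,  0.        ,  1.        ]])}
```

View pics/w2.png

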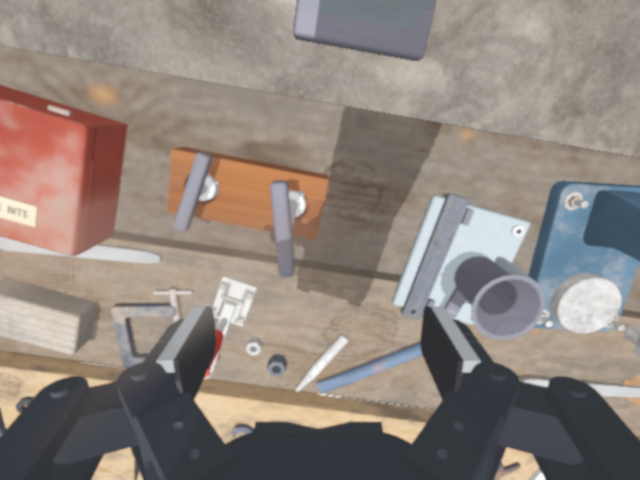

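The wrist view shows the long crossbar from (281,183) to (287,276), and the tube mouth centred near (506,306). I'll intersect these rays with the planes at their known heights and compare with the top view.

Run:
```python
import pickle
from h import *
from rig import viewer
im=cv2.imread('pics/w2.png');ci=pickle.load(open('pics/w2.pkl','rb'));ct=viewer.camera_info('top')
def blob(im,x0,y0,x1,y1,thr):
    r=im[y0:y1,x0:x1].astype(int); m=((r[:,:,0]>r[:,:,2]+3)&thr(r)).astype(np.uint8)
    n,l,st,ce=cv2.connectedComponentsWithStats(m);k=1+st[1:,4].argmax()
    p=np.argwhere(l==k)[:,::-1].astype(np.float32)+np.float32([x0,y0]); return p
p=blob(im,262,170,300,285,lambda r:r.sum(2)<420)
b=cv2.boxPoints(cv2.minAreaRect(p));P=np.array([onz(ci,*q,.144) for q in b])
print('key',b,P.mean(0),P)
for n,I,c,w in(('w',im,ci,(440,240,560,345)),('t',cv2.imread('pics/top0.png'),ct,(184,190,243,255))):
    p=blob(I,*w,lambda r:r.sum(2)<(440 if n=='w' else 330)); h=cv2.convexHull(p);print(n,cv2.boundingRect(p),cv2.fitEllipse(h))
# bar lines
print('bar wrist',onz(ci,455,196,.03),onz(ci,412,315,.03))
```

```text
key [[280. 257.]
 [292. 257.]
 [292. 275.]
 [280. 275.]] [ 0.49281668 -0.08242909  0.144     ] [[ 0.48535722 -0.08859879  0.144     ]
 [ 0.48370005 -0.07849722  0.144     ]
 [ 0.50026148 -0.0761734   0.144     ]
 [ 0.50194796 -0.08644694  0.144     ]]
w (444, 240, 116, 69) ((506.7079162597656, 275.2924499511719), (61.784751892089844, 140.9647979736328), 71.12344360351562)
t (189, 190, 54, 56) ((217.84779357910156, 218.060302734375), (50.863128662109375, 64.1341781616211), 48.1006965637207)
bar wrist [0.42600959 0.09082001 0.03      ] [0.58167919 0.0797395  0.03      ]
```

Run:
```python
import pickle
from h import *
from rig import viewer
im=cv2.imread('pics/w2.png');ci=pickle.load(open('pics/w2.pkl','rb'));ct=viewer.camera_info('top')
for q in((281,183),(281,190),(287,276)):print(q,onz(ci,*q,.144))
print('mouth w',onz(ci,506,306,.115),'t',onz(ct,213.7,222,.115))
a=cv2.resize(im[170:290,250:330],None,fx=5,fy=5,interpolation=cv2.INTER_CUBIC)
b=cv2.resize(im[230:350,435:555],None,fx=5,fy=5,interpolation=cv2.INTER_CUBIC)[:, :395]
b=cv2.resize(im[230:350,435:555],(400,400),interpolation=cv2.INTER_CUBIC);b=cv2.copyMakeBorder(b,0,200,0,0,cv2.BORDER_CONSTANT)
cv2.imwrite('pics/c2.png',np.hstack([a,b]))
```

```text
(281, 183) [ 0.42248588 -0.09594899  0.144     ]
(281, 190) [ 0.42807178 -0.09521955  0.144     ]
(287, 276) [ 0.50190149 -0.08032652  0.144     ]
mouth w [0.51217142 0.1358083  0.115     ] t [0.51441188 0.13602999 0.115     ]
```

View pics/c2.png

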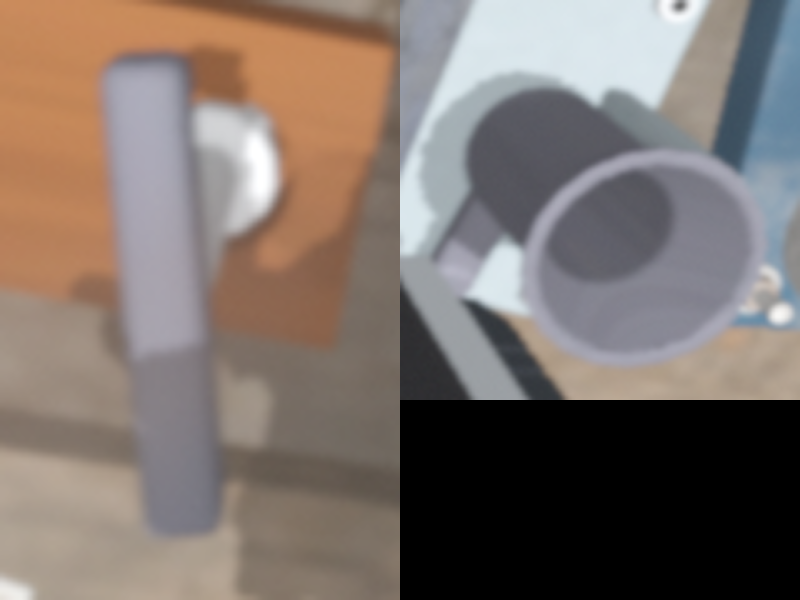

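The crop shows the crossbar's top face from (280,183) to (286,276), which makes it 81 mm long, centred at (0.463,-0.090) with yaw 11.3°. The mouth is at (0.513,0.137). Both agree with the top view, so I'll go down onto the key.

Call:
{"fn": "drive_tool", "kwargs": {
  "deltas": [
    {"x": 4, "y": -9.5, "z": -5, "rx": 0, "ry": 0, "rz": 0.012, "claw": 85},
    {"x": 4, "y": -9.5, "z": -10, "rx": 0, "ry": 0, "rz": 0.012, "claw": 85},
    {"x": 5, "y": -9.5, "z": -20, "rx": 0, "ry": 0, "rz": 0.011, "claw": 85},
    {"x": 0, "y": 0, "z": -25, "rx": 0, "ry": 0, "rz": 0, "claw": 85},
    {"x": 0, "y": 0, "z": -20, "rx": 0, "ry": 0, "rz": 0, "claw": 70}
  ]
}}

```text
time: 2.28
position: [0.4592, -0.0849, 0.173]
ee_rot: [[-0.98, -0.201, -0.001], [-0.201, 0.98, 0.001], [0.001, 0.001, -1.0]]
contact_force: [-0.5, 0.2, -0.9]
finger_gap: 0.075
finger_force: 0.0
```

Call:
{"fn": "drive_tool", "kwargs": {
  "deltas": [
    {"x": 0, "y": 0, "z": -25, "rx": 0, "ry": 0, "rz": 0, "claw": 60},
    {"x": 0, "y": 0, "z": -20, "rx": 0, "ry": 0, "rz": 0, "claw": 50},
    {"x": 0, "y": 0, "z": -12, "rx": 0, "ry": 0, "rz": 0, "claw": 40},
    {"x": 0, "y": 0, "z": 0, "rx": 0, "ry": 0, "rz": 0, "claw": 40},
    {"x": 0, "y": 0, "z": 0, "rx": 0, "ry": 0, "rz": 0, "claw": 40}
  ]
}}

```text
time: 2.7
position: [0.459, -0.0846, 0.1171]
ee_rot: [[-0.979, -0.202, -0.002], [-0.202, 0.979, 0.001], [0.002, 0.001, -1.0]]
contact_force: [0.7, -0.2, 1.3]
finger_gap: 0.0399
finger_force: 0.0
```

```bash
python3 look.py w3
```

```text
2.7 [ 0.45895215 -0.0846092   0.11708773] yaw tool y 101.64684592535843 [ 0.00207573  0.00107443 -0.99999727] [-1.04542518e+01  1.32144391e+01 -1.29087338e+01  6.40101805e+01
  1.22898570e-02 -2.21011759e+01] 0.03986546631665819 [ 0.74384739 -0.22702332  1.34784468]
{'vfov': 67.37560112909375, 'cx': 317.90754548763385, 'cy': 238.65718150711152, 'world_from_camera': array([[-0.20162658,  0.9313353 ,  0.30325119,  0.38112661],
       [ 0.97946119,  0.19121865,  0.0639626 , -0.1009139 ],
       [ 0.00158334,  0.30991933, -0.95076154,  0.29387055],
       [ 0.        ,  0.        ,  0.        ,  1.        ]])}
```

View pics/w3.png

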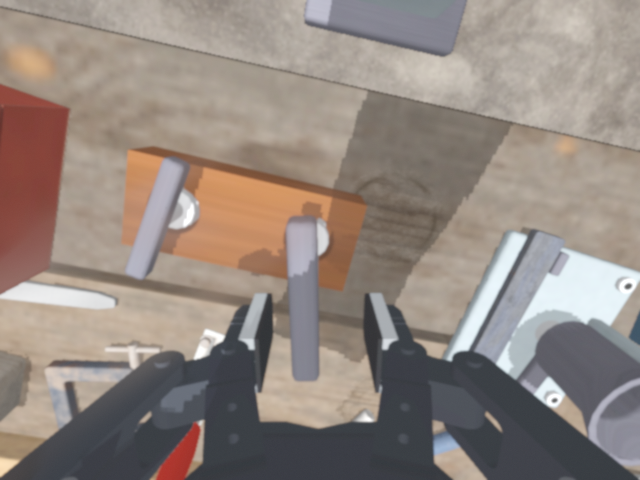

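The crossbar (centre x about 304 px) sits about 5 mm to the -y side of the finger centre (about 318 px), with the yaw matched. I'll correct that and close.

Call:
{"fn": "drive_tool", "kwargs": {
  "deltas": [
    {"x": 4, "y": -5.5, "z": 0, "rx": 0, "ry": 0, "rz": 0, "claw": 40},
    {"x": 0, "y": 0, "z": 0, "rx": 0, "ry": 0, "rz": 0, "claw": 25},
    {"x": 0, "y": 0, "z": 0, "rx": 0, "ry": 0, "rz": 0, "claw": 8},
    {"x": 0, "y": 0, "z": 0, "rx": 0, "ry": 0, "rz": 0, "claw": 8},
    {"x": 0, "y": 0, "z": 0, "rx": 0, "ry": 0, "rz": 0, "claw": 8}
  ],
  "squeeze": 100
}}

```text
time: 3.17
position: [0.4643, -0.0913, 0.1179]
ee_rot: [[-0.98, -0.201, 0.001], [-0.201, 0.98, -0.0], [-0.001, -0.0, -1.0]]
contact_force: [0.5, -0.6, -0.3]
finger_gap: 0.0079
finger_force: 0.0
```

Call:
{"fn": "drive_tool", "kwargs": {
  "deltas": [
    {"x": 0, "y": 0, "z": 0, "rx": 0, "ry": 0, "rz": 0, "claw": 8},
    {"x": 0, "y": 0, "z": 8, "rx": 0, "ry": 0, "rz": 0, "claw": 8},
    {"x": 0, "y": 0, "z": 12, "rx": 0, "ry": 0, "rz": 0, "claw": 8},
    {"x": 0, "y": 0, "z": 15, "rx": 0, "ry": 0, "rz": 0, "claw": 8},
    {"x": 0, "y": 0, "z": 15, "rx": 0, "ry": 0, "rz": 0, "claw": 8}
  ]
}}

```text
time: 3.58
position: [0.4638, -0.0911, 0.1684]
ee_rot: [[-0.98, -0.201, -0.001], [-0.201, 0.98, 0.0], [0.001, 0.0, -1.0]]
contact_force: [0.1, -0.6, 0.6]
finger_gap: 0.008
finger_force: 0.0
```

The fingers shut to 8 mm with no force, so they missed. I'll look before doing anything else.

Run:
```python
from rig import viewer
import numpy as np,cv2
a=viewer.grab_frame('side')[130:350,200:440,::-1];b=viewer.grab_frame('wrist')[:,:,::-1]
a=cv2.resize(a,(400,367));b=cv2.resize(b,(400,300));cv2.imwrite('pics/m1.png',np.hstack([a,cv2.copyMakeBorder(b,0,67,0,0,cv2.BORDER_CONSTANT)]))
```

```text
(no output)
```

View pics/m1.png

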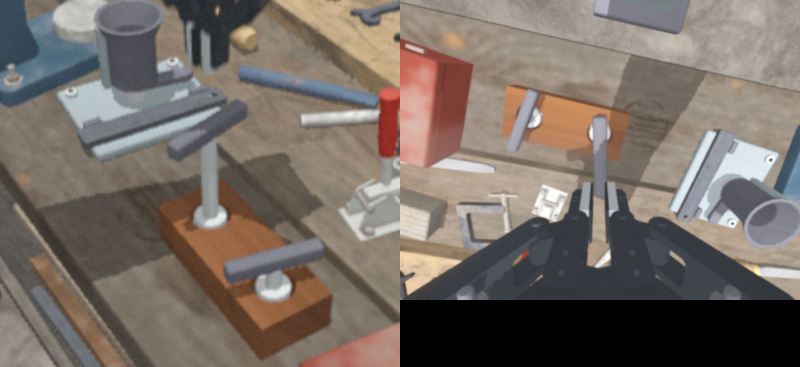

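The side view shows the fingers above and beyond the crossbar, and the wrist view shows the tips near the bar's far end. I'll check the projections of the TCP and the key.

Run:
```python
from rig import viewer,monitor
from h import *
s=monitor.get_state();p=s['position'];print(p)
cs=viewer.camera_info('side');cw=viewer.camera_info('wrist');ct=viewer.camera_info('top')
print('TCP side',pix(cs,p),'wrist',pix(cw,p))
g=p+[0,0,.019];print('grasp side',pix(cs,g),pix(cw,g))
for e in((.4225,-.0975,.144),(.502,-.081,.144),(.4622,-.0892,.136)):print('key side',pix(cs,e),'w',pix(cw,e),'t',pix(ct,e))
# triangulate crossbar: side ends vs top ends
def tri(c1,q1,c2,q2):
    o1,d1=ray(c1,*q1);o2,d2=ray(c2,*q2);A=np.c_[d1,-d2];t=np.linalg.lstsq(A,o2-o1,rcond=None)[0]
    a=o1+d1*t[0];b=o2+d2*t[1];return (a+b)/2,np.linalg.norm(a-b)
S=lambda x,y:(200+x*.6,130+y*.6)
print(tri(cs,S(174,146),ct,(377,283)),tri(cs,S(240,110),ct,(362,229)))
print(pix(ct,g),S(208,60))
import cv2
cv2.imwrite('pics/t2.png',viewer.grab_frame('top')[200:320,310:470,::-1].repeat(5,0).repeat(5,1))
```

```text
[ 0.46607779 -0.09151927  0.17043511]
TCP side [325.73828469 186.10801315] wrist [317.92252738 277.55461273]
grasp side [325.50228616 174.38617585] [317.85928624 293.97042358]
key side [301.17276588 215.24136605] w [323.08668664 187.12962551] t [374.75658048 284.95497056]
key side [343.2572952  189.28558417] w [322.8501484  313.65406311] t [362.63518884 228.30566671]
key side [322.88429436 206.48042075] w [322.90668922 249.49570123] t [368.25632596 256.85780531]
(array([ 0.42528923, -0.10090314,  0.14094976]), np.float64(5.016200983128032e-05)) (array([ 0.5027867 , -0.08100327,  0.13174688]), np.float64(0.0009496900133023852))
[372.62362618 251.48417259] (324.8, 166.0)
```

View pics/t2.png

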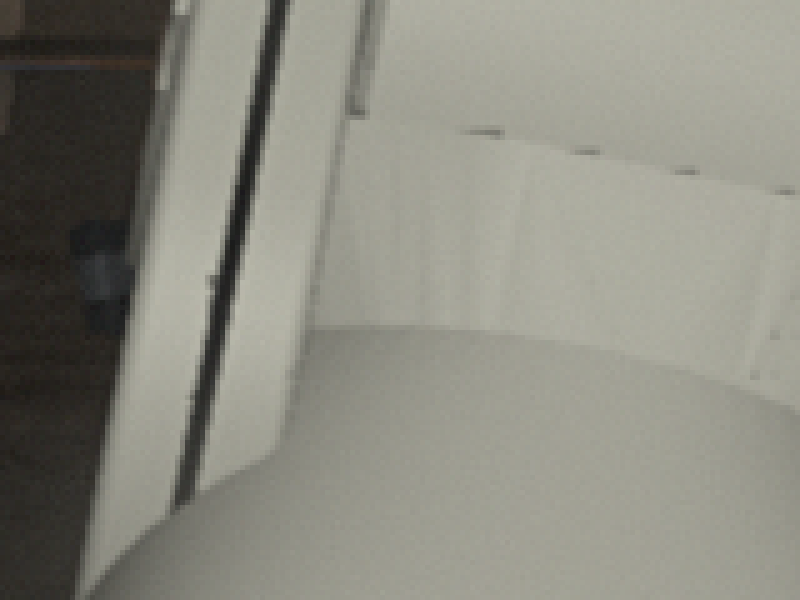

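The top view is blocked by the arm. In the side view the fingertips sit about 15 px higher than the reported TCP projects, so I'll triangulate them.

```bash
cat >> h.py <<'E'
def tri(c1,q1,c2,q2):
    o1,d1=ray(c1,*q1);o2,d2=ray(c2,*q2);t=np.linalg.lstsq(np.c_[d1,-d2],o2-o1,rcond=None)[0]
    a=o1+d1*t[0];b=o2+d2*t[1];return (a+b)/2,np.linalg.norm(a-b)
E
python3 - <<'E'
from rig import viewer,monitor
from h import *
print(monitor.get_state()['position'],monitor.get_state()['ee_rot'][2])
cs=viewer.camera_info('side');cw=viewer.camera_info('wrist')
a=viewer.grab_frame('side')[:,:,::-1];b=viewer.grab_frame('wrist')[:,:,::-1]
a=cv2.resize(a[120:220,270:370],(400,400),interpolation=cv2.INTER_CUBIC);b=cv2.resize(b[250:350,270:370],(400,400),interpolation=cv2.INTER_CUBIC)
cv2.imwrite('pics/m2.png',np.hstack([a,b]))
S=lambda x,y:(200+x*.6,130+y*.6)
print(tri(cs,S(208,69),cw,(320,293)))
E
```

```text
[ 0.46521947 -0.09134139  0.16894641] [-0.00310108 -0.00126818 -0.99999439]
(array([ 0.46337863, -0.09141794,  0.19407536]), np.float64(0.0034445168513071315))
```

View pics/m2.png

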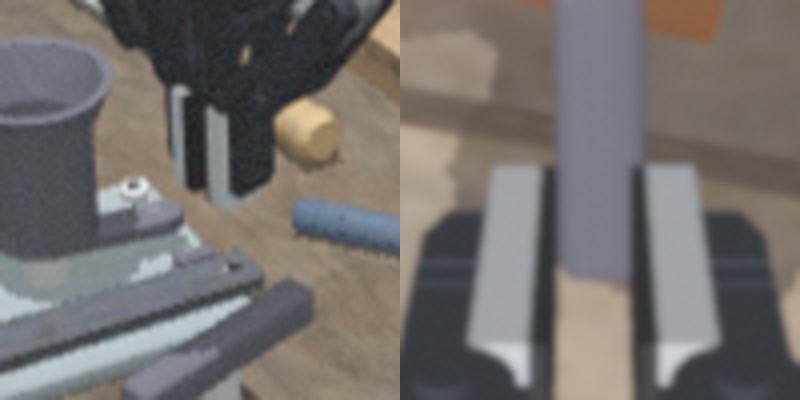

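Both views put the fingertips about 25 mm higher than the reported TCP (z 0.194 against 0.169), while x and y agree. So at the last grasp the tips were level with the bar's top. I'll reopen and go 25 mm lower than before.

Call:
{"fn": "drive_tool", "kwargs": {
  "deltas": [
    {"x": -2, "y": 0, "z": 0, "rx": 0, "ry": 0, "rz": 0, "claw": 45},
    {"x": 0, "y": 0, "z": 0, "rx": 0, "ry": 0, "rz": 0, "claw": 45},
    {"x": 0, "y": 0, "z": 0, "rx": 0, "ry": 0, "rz": 0, "claw": 45},
    {"x": 0, "y": 0, "z": -15, "rx": 0, "ry": 0, "rz": 0, "claw": 45},
    {"x": 0, "y": 0, "z": -15, "rx": 0, "ry": 0, "rz": 0, "claw": 45}
  ]
}}

```text
time: 4.25
position: [0.4629, -0.0913, 0.1376]
ee_rot: [[-0.98, -0.201, 0.002], [-0.201, 0.98, -0.0], [-0.002, -0.001, -1.0]]
contact_force: [0.0, -0.1, 0.6]
finger_gap: 0.0452
finger_force: 0.0
```

Call:
{"fn": "drive_tool", "kwargs": {
  "deltas": [
    {"x": 0, "y": 0, "z": -15, "rx": 0, "ry": 0, "rz": 0, "claw": 45},
    {"x": 0, "y": 0, "z": -12, "rx": 0, "ry": 0, "rz": 0, "claw": 45},
    {"x": 0, "y": 0, "z": -12, "rx": 0, "ry": 0, "rz": 0, "claw": 45},
    {"x": 0, "y": 0, "z": -8, "rx": 0, "ry": 0, "rz": 0, "claw": 45},
    {"x": 0, "y": 0, "z": 0, "rx": 0, "ry": 0, "rz": 0, "claw": 45}
  ]
}}

```text
time: 4.67
position: [0.4604, -0.0908, 0.0885]
ee_rot: [[-0.98, -0.201, -0.004], [-0.201, 0.98, 0.001], [0.004, 0.002, -1.0]]
contact_force: [0.4, -0.0, -0.4]
finger_gap: 0.0444
finger_force: 0.0
```

Call:
{"fn": "drive_tool", "kwargs": {
  "deltas": [
    {"x": 0, "y": 0, "z": 0, "rx": 0, "ry": 0, "rz": 0, "claw": 20},
    {"x": 0, "y": 0, "z": 0, "rx": 0, "ry": 0, "rz": 0, "claw": 8},
    {"x": 0, "y": 0, "z": 0, "rx": 0, "ry": 0, "rz": 0, "claw": 8},
    {"x": 0, "y": 0, "z": 0, "rx": 0, "ry": 0, "rz": 0, "claw": 8},
    {"x": 0, "y": 0, "z": 0, "rx": 0, "ry": 0, "rz": 0, "claw": 8}
  ],
  "squeeze": 100
}}

```text
time: 5.08
position: [0.4631, -0.0913, 0.0916]
ee_rot: [[-0.98, -0.201, 0.002], [-0.201, 0.98, -0.0], [-0.002, -0.001, -1.0]]
contact_force: [0.4, -0.2, 4.3]
finger_gap: 0.0119
finger_force: 98.7
```

The key is gripped (gap 12 mm, 99 N). I'll lift it straight up.

Call:
{"fn": "drive_tool", "kwargs": {
  "deltas": [
    {"x": 0, "y": 0, "z": 10, "rx": 0, "ry": 0, "rz": 0, "claw": 8},
    {"x": 0, "y": 0, "z": 25, "rx": 0, "ry": 0, "rz": 0, "claw": 8},
    {"x": 0, "y": 0, "z": 30, "rx": 0, "ry": 0, "rz": 0, "claw": 8},
    {"x": 0, "y": 0, "z": 30, "rx": 0, "ry": 0, "rz": 0, "claw": 8},
    {"x": 0, "y": 0, "z": 35, "rx": 0, "ry": 0, "rz": 0, "claw": 8}
  ]
}}

```text
time: 5.5
position: [0.4607, -0.0909, 0.2205]
ee_rot: [[-0.98, -0.201, -0.003], [-0.201, 0.98, 0.001], [0.003, 0.001, -1.0]]
contact_force: [1.2, -0.3, -2.3]
finger_gap: 0.0114
finger_force: 98.0
```

Call:
{"fn": "drive_tool", "kwargs": {
  "deltas": [
    {"x": 5.8, "y": 25.3, "z": 1, "rx": 0, "ry": 0, "rz": -0.047, "claw": 8},
    {"x": 5.8, "y": 25.3, "z": 0, "rx": 0, "ry": 0, "rz": -0.047, "claw": 8},
    {"x": 5.8, "y": 25.3, "z": 0, "rx": 0, "ry": 0, "rz": -0.047, "claw": 8},
    {"x": 5.8, "y": 25.3, "z": 0, "rx": 0, "ry": 0, "rz": -0.047, "claw": 8},
    {"x": 5.8, "y": 25.3, "z": 0, "rx": 0, "ry": 0, "rz": -0.047, "claw": 8}
  ]
}}

```text
time: 5.92
position: [0.4908, 0.0364, 0.2213]
ee_rot: [[-0.999, 0.036, -0.001], [0.036, 0.999, -0.0], [0.001, -0.0, -1.0]]
contact_force: [1.2, -0.1, -2.5]
finger_gap: 0.0117
finger_force: 98.1
```

Call:
{"fn": "drive_tool", "kwargs": {
  "deltas": [
    {"x": 5.8, "y": 25.3, "z": 0, "rx": 0, "ry": 0, "rz": -0.047, "claw": 8},
    {"x": 5.8, "y": 25.3, "z": 0, "rx": 0, "ry": 0, "rz": -0.047, "claw": 8},
    {"x": 5.8, "y": 25.3, "z": 0, "rx": 0, "ry": 0, "rz": -0.047, "claw": 8},
    {"x": 4, "y": 25.3, "z": 0, "rx": 0, "ry": 0, "rz": -0.047, "claw": 8},
    {"x": 0, "y": 0, "z": 0, "rx": 0, "ry": 0, "rz": 0, "claw": 8}
  ]
}}

```text
time: 6.33
position: [0.5127, 0.1407, 0.2207]
ee_rot: [[-0.976, 0.216, -0.001], [0.216, 0.976, 0.002], [0.001, 0.002, -1.0]]
contact_force: [0.2, -0.1, -1.7]
finger_gap: 0.0114
finger_force: 98.2
```

Run:
```python
from rig import viewer,monitor
from h import *
s=monitor.get_state();print(s['time'],s['position'],s['ee_rot'],s['finger_gap'],s['finger_force'])
cs=viewer.camera_info('side');cw=viewer.camera_info('wrist')
a=viewer.grab_frame('side')[:,:,::-1];b=viewer.grab_frame('wrist')[:,:,::-1]
cv2.imwrite('pics/s5.png',a);cv2.imwrite('pics/w5.png',b)
import pickle;pickle.dump(cw,open('pics/w5.pkl','wb'))
a=cv2.resize(a[60:220,200:360],(400,400),interpolation=cv2.INTER_CUBIC);b=cv2.resize(b[140:380,190:430],(400,400),interpolation=cv2.INTER_CUBIC)
cv2.imwrite('pics/m3.png',np.hstack([a,b]))
m=np.array([.5135,.137,.115]);print('mouth',pix(cs,m),pix(cw,m))
```

```text
6.3333 [0.51271958 0.14066369 0.22066196] [[-9.76476748e-01  2.15621657e-01 -6.79279430e-04]
 [ 2.15619995e-01  9.76475388e-01  1.95831440e-03]
 [ 1.08555464e-03  1.76578225e-03 -9.99997852e-01]] 0.01142491155846085 98.23337014764547
mouth [276.58115145 138.57545498] [313.3674326 225.8306851]
```

View pics/m3.png

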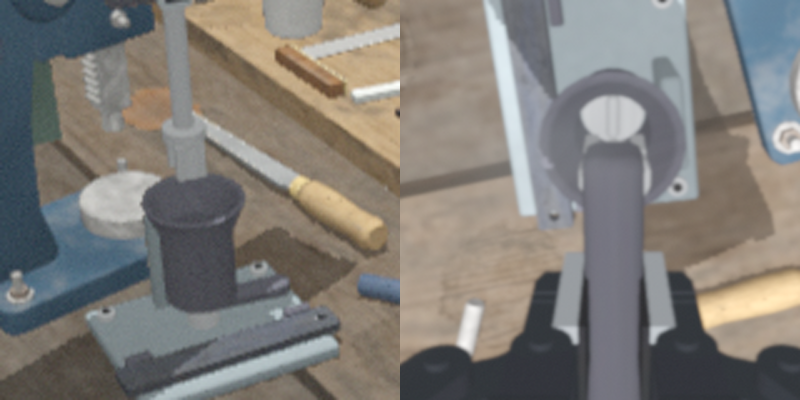

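The key hangs above the mouth. In the wrist crop the tongue line, the crossbar and the mouth centre all lie near column 613, so lateral position and yaw fit. I'll check the other direction and the tilt numerically.

Run:
```python
import pickle
from rig import viewer
from h import *
cs=viewer.camera_info('side');cw=pickle.load(open('pics/w5.pkl','rb'));ct=viewer.camera_info('top')
S=lambda x,y:(200+x*.4,60+y*.4);W=lambda x,y:(190+(x-400)*.6,140+y*.6)
print('mouth side',onz(cs,*S(194,203),.115),'wrist',onz(cw,*W(613,139),.115))
print('mouth tri',tri(cs,S(194,203),ct,(213.7,222)),tri(cs,S(194,203),cw,W(613,139)))
# key expected in side
x,y=.5127,.1407
for z in(.131,.160,.20,.24):
    print(z,(pix(cs,(x,y,z))-[200,60])/.4)
# shoulder disc (z=.04) centre seen through bore in top crop: white ellipse ~ (187,258)/4.6
print('bore floor top',onz(ct,180+187/4.6,170+258/4.6,.04),'tongue',onz(ct,180+191/4.6,170+263/4.6,.059))
# shank rows in side image: centre column by brightness
im=cv2.cvtColor(cv2.imread('pics/s5.png'),cv2.COLOR_BGR2HSV)
for v in(70,80,90,100,112,120):
    r=im[v,255:300];print(v,[int(q) for q in np.where((r[:,1]<40)&(r[:,2]>95))[0]+255])
```

```text
mouth side [0.510735   0.12850531 0.115     ] wrist [0.5122741  0.14097367 0.115     ]
mouth tri (array([0.5151425 , 0.13727557, 0.10911944]), np.float64(1.4365970326642365e-05)) (array([0.51549705, 0.14019284, 0.10707697]), np.float64(0.0021113450360686413))
0.131 [185.97370303 173.91485431]
0.16 [182.55039225 135.43513046]
0.2 [177.58442845  79.61521578]
0.24 [172.31154789  20.34540327]
bore floor top [0.51705284 0.14062449 0.04      ] tongue [0.51313816 0.13542657 0.059     ]
70 [265, 266, 267, 268, 269, 270, 271, 272, 273, 274]
80 [266, 267, 268, 269, 270, 271, 272, 273, 274, 275]
90 [267, 268, 269, 270, 271, 272, 273, 274, 275]
100 [268, 269, 270, 271, 272, 273, 274, 275, 276]
112 [264, 265, 266, 267, 268, 269, 270, 271, 272, 273, 274, 275, 276, 277, 278, 279, 280, 281, 282, 283, 284, 285, 286, 287, 288, 289, 290, 291]
120 [266, 267, 268, 269, 270, 271, 272, 273, 274, 275, 276, 277, 278, 279, 280, 281, 282, 290, 291, 292, 293, 294, 295, 296, 297, 298, 299]
```

Key position and tilt agree with what I expected to about 1 mm, and the mouth is about (0.514,0.139). I'll shift slightly and lower while watching the forces.

Call:
{"fn": "drive_tool", "kwargs": {
  "deltas": [
    {"x": 1.5, "y": -1.5, "z": -5, "rx": 0, "ry": 0, "rz": 0, "claw": 8},
    {"x": 0, "y": 0, "z": -10, "rx": 0, "ry": 0, "rz": 0, "claw": 8},
    {"x": 0, "y": 0, "z": -10, "rx": 0, "ry": 0, "rz": 0, "claw": 8},
    {"x": 0, "y": 0, "z": -8, "rx": 0, "ry": 0, "rz": 0, "claw": 8},
    {"x": 0, "y": 0, "z": -5, "rx": 0, "ry": 0, "rz": 0, "claw": 8}
  ]
}}

```text
time: 6.85
position: [0.5129, 0.134, 0.1815]
ee_rot: [[-0.975, 0.22, -0.003], [0.22, 0.975, -0.001], [0.003, -0.001, -1.0]]
contact_force: [0.2, 0.4, -1.7]
finger_gap: 0.0119
finger_force: 98.2
```

Call:
{"fn": "drive_tool", "kwargs": {
  "deltas": [
    {"x": 0, "y": 0, "z": -6, "rx": 0, "ry": 0, "rz": 0, "claw": 8},
    {"x": 0, "y": 0, "z": -6, "rx": 0, "ry": 0, "rz": 0, "claw": 8},
    {"x": 0, "y": 0, "z": -6, "rx": 0, "ry": 0, "rz": 0, "claw": 8},
    {"x": 0, "y": 0, "z": -4, "rx": 0, "ry": 0, "rz": 0, "claw": 8},
    {"x": 0, "y": 0, "z": 0, "rx": 0, "ry": 0, "rz": 0, "claw": 8}
  ]
}}

```text
time: 7.27
position: [0.5134, 0.1349, 0.1604]
ee_rot: [[-0.976, 0.219, -0.002], [0.219, 0.976, -0.0], [0.002, -0.001, -1.0]]
contact_force: [-0.4, -0.4, -1.9]
finger_gap: 0.0115
finger_force: 98.2
```

Call:
{"fn": "drive_tool", "kwargs": {
  "deltas": [
    {"x": 0, "y": 2.5, "z": 0, "rx": 0, "ry": 0, "rz": 0, "claw": 8},
    {"x": 0, "y": 0, "z": -5, "rx": 0, "ry": 0, "rz": 0, "claw": 8},
    {"x": 0, "y": 0, "z": -5, "rx": 0, "ry": 0, "rz": 0, "claw": 8},
    {"x": 0, "y": 0, "z": -3, "rx": 0, "ry": 0, "rz": 0, "claw": 8},
    {"x": 0, "y": 0, "z": 0, "rx": 0, "ry": 0, "rz": 0, "claw": 8}
  ]
}}

```text
time: 7.68
position: [0.5133, 0.1374, 0.1475]
ee_rot: [[-0.976, 0.219, -0.002], [0.219, 0.976, -0.0], [0.002, -0.001, -1.0]]
contact_force: [-1.1, -0.2, -2.6]
finger_gap: 0.0118
finger_force: 98.3
```

Call:
{"fn": "drive_tool", "kwargs": {
  "deltas": [
    {"x": 0, "y": 0, "z": -3, "rx": 0, "ry": 0, "rz": 0, "claw": 8},
    {"x": 0, "y": 0, "z": -3, "rx": 0, "ry": 0, "rz": 0, "claw": 8},
    {"x": 0, "y": 0, "z": -3, "rx": 0, "ry": 0, "rz": 0, "claw": 8},
    {"x": 0, "y": 0, "z": 0, "rx": 0, "ry": 0, "rz": 0, "claw": 8},
    {"x": 0, "y": 0, "z": 0, "rx": 0, "ry": 0, "rz": 0, "claw": 8}
  ]
}}

```text
time: 8.1
position: [0.5138, 0.1375, 0.1393]
ee_rot: [[-0.976, 0.219, -0.001], [0.219, 0.976, -0.0], [0.0, -0.0, -1.0]]
contact_force: [0.3, -0.2, -1.7]
finger_gap: 0.0117
finger_force: 98.3
```

Call:
{"fn": "drive_tool", "kwargs": {
  "deltas": [
    {"x": 0, "y": 0, "z": -3, "rx": 0, "ry": 0, "rz": 0, "claw": 8},
    {"x": 0, "y": 0, "z": -3, "rx": 0, "ry": 0, "rz": 0, "claw": 8},
    {"x": 0, "y": 0, "z": -3, "rx": 0, "ry": 0, "rz": 0, "claw": 8},
    {"x": 0, "y": 0, "z": -2, "rx": 0, "ry": 0, "rz": 0, "claw": 8},
    {"x": 0, "y": 0, "z": 0, "rx": 0, "ry": 0, "rz": 0, "claw": 8}
  ]
}}

```text
time: 8.52
position: [0.5135, 0.1374, 0.1278]
ee_rot: [[-0.976, 0.219, -0.001], [0.219, 0.976, -0.0], [0.001, -0.001, -1.0]]
contact_force: [-0.7, 0.7, -1.9]
finger_gap: 0.0121
finger_force: 98.3
```

Call:
{"fn": "drive_tool", "kwargs": {
  "deltas": [
    {"x": 0, "y": 0, "z": -1, "rx": 0, "ry": 0, "rz": 0, "claw": 8},
    {"x": 0, "y": 0, "z": -1, "rx": 0, "ry": 0, "rz": 0, "claw": 8},
    {"x": 0, "y": 0, "z": -1, "rx": 0, "ry": 0, "rz": 0, "claw": 8},
    {"x": 0, "y": 0, "z": 0, "rx": 0, "ry": 0, "rz": 0, "claw": 8},
    {"x": 0, "y": 0, "z": 0, "rx": 0, "ry": 0, "rz": 0, "claw": 8}
  ]
}}

```text
time: 8.93
position: [0.5141, 0.1376, 0.1256]
ee_rot: [[-0.976, 0.219, 0.0], [0.219, 0.976, 0.0], [-0.0, 0.0, -1.0]]
contact_force: [0.4, -0.8, -0.7]
finger_gap: 0.0119
finger_force: 98.4
```

The key is down on the shoulder (z about 0.040). Now turning clockwise.

Call:
{"fn": "drive_tool", "kwargs": {
  "deltas": [
    {"x": 0, "y": 0, "z": 0, "rx": 0, "ry": 0, "rz": -0.08, "claw": 8},
    {"x": 0, "y": 0, "z": 0, "rx": 0, "ry": 0, "rz": -0.08, "claw": 8},
    {"x": 0, "y": 0, "z": 0, "rx": 0, "ry": 0, "rz": -0.08, "claw": 8},
    {"x": 0, "y": 0, "z": 0, "rx": 0, "ry": 0, "rz": -0.08, "claw": 8},
    {"x": 0, "y": 0, "z": 0, "rx": 0, "ry": 0, "rz": -0.08, "claw": 8}
  ]
}}

```text
time: 9.35
position: [0.5142, 0.1377, 0.1257]
ee_rot: [[-0.811, 0.584, 0.001], [0.584, 0.811, 0.0], [-0.0, 0.001, -1.0]]
contact_force: [0.0, 1.0, -1.5]
finger_gap: 0.0115
finger_force: 98.3
```

```bash
cat > st.py <<'E'
from rig import monitor
import numpy as np
s=monitor.get_state();R=s['ee_rot'];print(s['time'],s['position'].round(4),np.degrees(np.arctan2(R[1,1],R[0,1]))-90,'F',s['contact_force'].round(1),'M',s['torque'].round(3),s['qpos'].round(1))
E
python3 st.py
```

```text
9.35 [0.5142 0.1377 0.1257] -35.76723749926717 F [ 0.   1.  -1.5] M [ 0.072 -0.049  0.202] [15.  19.8 -2.5 67.7  0.  50.8]
```

Call:
{"fn": "drive_tool", "kwargs": {
  "deltas": [
    {"x": 0, "y": 0, "z": 0, "rx": 0, "ry": 0, "rz": -0.08, "claw": 8},
    {"x": 0, "y": 0, "z": 0, "rx": 0, "ry": 0, "rz": -0.08, "claw": 8},
    {"x": 0, "y": 0, "z": 0, "rx": 0, "ry": 0, "rz": -0.08, "claw": 8},
    {"x": 0, "y": 0, "z": 0, "rx": 0, "ry": 0, "rz": -0.08, "claw": 8},
    {"x": 0, "y": 0, "z": 0, "rx": 0, "ry": 0, "rz": 0, "claw": 8}
  ]
}}

```text
time: 9.77
position: [0.5142, 0.1377, 0.1257]
ee_rot: [[-0.588, 0.809, 0.0], [0.809, 0.588, 0.0], [-0.0, 0.001, -1.0]]
contact_force: [0.4, 0.7, -2.2]
finger_gap: 0.0116
finger_force: 98.3
```

```bash
python3 st.py
```

```text
9.7667 [0.5142 0.1377 0.1257] -53.954610688724884 F [ 0.4  0.7 -2.2] M [ 0.105 -0.095  0.101] [15.  19.8 -2.5 67.7  0.  68.9]
```

Call:
{"fn": "drive_tool", "kwargs": {
  "deltas": [
    {"x": 0, "y": 0, "z": 0, "rx": 0, "ry": 0, "rz": -0.08, "claw": 8},
    {"x": 0, "y": 0, "z": 0, "rx": 0, "ry": 0, "rz": -0.08, "claw": 8},
    {"x": 0, "y": 0, "z": 0, "rx": 0, "ry": 0, "rz": -0.08, "claw": 8},
    {"x": 0, "y": 0, "z": 0, "rx": 0, "ry": 0, "rz": -0.08, "claw": 8},
    {"x": 0, "y": 0, "z": 0, "rx": 0, "ry": 0, "rz": -0.06, "claw": 8}
  ]
}}

```text
time: 10.18
position: [0.5142, 0.1377, 0.1256]
ee_rot: [[-0.247, 0.969, 0.0], [0.969, 0.247, 0.0], [0.0, 0.001, -1.0]]
contact_force: [0.7, 0.3, -1.4]
finger_gap: 0.0118
finger_force: 98.3
```

```bash
python3 st.py
```

```text
10.1833 [0.5142 0.1377 0.1256] -75.72523107316982 F [ 0.7  0.3 -1.4] M [ 0.122 -0.099  0.179] [15.  19.8 -2.5 67.7  0.  90.7]
```

Call:
{"fn": "drive_tool", "kwargs": {
  "deltas": [
    {"x": 0, "y": 0, "z": 0, "rx": 0, "ry": 0, "rz": -0.04, "claw": 8},
    {"x": 0, "y": 0, "z": 0, "rx": 0, "ry": 0, "rz": -0.04, "claw": 8},
    {"x": 0, "y": 0, "z": 0, "rx": 0, "ry": 0, "rz": -0.03, "claw": 8},
    {"x": 0, "y": 0, "z": 0, "rx": 0, "ry": 0, "rz": 0, "claw": 8},
    {"x": 0, "y": 0, "z": 0, "rx": 0, "ry": 0, "rz": 0, "claw": 8}
  ]
}}

```text
time: 10.6
position: [0.5142, 0.1377, 0.1256]
ee_rot: [[-0.142, 0.99, 0.0], [0.99, 0.142, 0.0], [0.0, 0.0, -1.0]]
contact_force: [1.3, 0.1, -1.6]
finger_gap: 0.0122
finger_force: 98.3
```

```bash
python3 st.py
```

```text
10.6 [0.5142 0.1377 0.1256] -81.85369732078462 F [ 1.3  0.1 -1.6] M [ 0.135 -0.117  0.144] [15.  19.8 -2.5 67.7  0.  96.8]
```

Not at the stop yet. I'll keep turning in small steps.

Call:
{"fn": "drive_tool", "kwargs": {
  "deltas": [
    {"x": 0, "y": 0, "z": 0, "rx": 0, "ry": 0, "rz": -0.03, "claw": 8},
    {"x": 0, "y": 0, "z": 0, "rx": 0, "ry": 0, "rz": -0.03, "claw": 8},
    {"x": 0, "y": 0, "z": 0, "rx": 0, "ry": 0, "rz": -0.03, "claw": 8},
    {"x": 0, "y": 0, "z": 0, "rx": 0, "ry": 0, "rz": 0, "claw": 8},
    {"x": 0, "y": 0, "z": 0, "rx": 0, "ry": 0, "rz": 0, "claw": 8}
  ]
}}

```text
time: 11.02
position: [0.5142, 0.1377, 0.1256]
ee_rot: [[-0.052, 0.999, 0.0], [0.999, 0.052, 0.0], [0.0, 0.0, -1.0]]
contact_force: [0.8, 1.0, -1.2]
finger_gap: 0.0118
finger_force: 98.3
```

```bash
python3 st.py
```

```text
11.0167 [0.5142 0.1377 0.1256] -87.03069690021984 F [ 0.8  1.  -1.2] M [ 0.166 -0.158  0.096] [ 15.   19.8  -2.5  67.8   0.  102. ]
```

Call:
{"fn": "drive_tool", "kwargs": {
  "deltas": [
    {"x": 0, "y": 0, "z": 0, "rx": 0, "ry": 0, "rz": -0.03, "claw": 8},
    {"x": 0, "y": 0, "z": 0, "rx": 0, "ry": 0, "rz": -0.03, "claw": 8},
    {"x": 0, "y": 0, "z": 0, "rx": 0, "ry": 0, "rz": 0, "claw": 8},
    {"x": 0, "y": 0, "z": 0, "rx": 0, "ry": 0, "rz": 0, "claw": 8},
    {"x": 0, "y": 0, "z": 0, "rx": 0, "ry": 0, "rz": 0, "claw": 8}
  ]
}}

```text
time: 11.43
position: [0.5141, 0.1377, 0.1256]
ee_rot: [[0.008, 1.0, 0.0], [1.0, -0.008, 0.0], [0.0, 0.0, -1.0]]
contact_force: [0.6, 0.3, 0.3]
finger_gap: 0.0114
finger_force: 98.5
```

```bash
python3 st.py
```

```text
11.4333 [0.5141 0.1377 0.1256] -90.47694628772203 F [0.6 0.3 0.3] M [ 0.134 -0.132  0.487] [ 15.   19.8  -2.5  67.8  -0.  105.5]
```

The moment has jumped to 0.49 N m. I'll confirm the stop with one more small turn, then ease off.

Call:
{"fn": "drive_tool", "kwargs": {
  "deltas": [
    {"x": 0, "y": 0, "z": 0, "rx": 0, "ry": 0, "rz": -0.03, "claw": 8},
    {"x": 0, "y": 0, "z": 0, "rx": 0, "ry": 0, "rz": 0, "claw": 8},
    {"x": 0, "y": 0, "z": 0, "rx": 0, "ry": 0, "rz": 0, "claw": 8},
    {"x": 0, "y": 0, "z": 0, "rx": 0, "ry": 0, "rz": 0, "claw": 8},
    {"x": 0, "y": 0, "z": 0, "rx": 0, "ry": 0, "rz": 0, "claw": 8}
  ]
}}

```text
time: 11.85
position: [0.5141, 0.1376, 0.1256]
ee_rot: [[0.039, 0.999, 0.0], [0.999, -0.039, 0.0], [0.0, 0.0, -1.0]]
contact_force: [1.6, -0.6, -0.6]
finger_gap: 0.0115
finger_force: 98.8
```

```bash
python3 st.py
```

```text
11.85 [0.5141 0.1376 0.1256] -92.24519277638154 F [ 1.6 -0.6 -0.6] M [ 0.073 -0.17   0.725] [ 15.   19.8  -2.5  67.8  -0.  107.2]
```

The moment rises further against the hard stop, so the screw is locked. Easing back, releasing and lifting away.

Call:
{"fn": "drive_tool", "kwargs": {
  "deltas": [
    {"x": 0, "y": 0, "z": 0, "rx": 0, "ry": 0, "rz": 0.03, "claw": 8},
    {"x": 0, "y": 0, "z": 0, "rx": 0, "ry": 0, "rz": 0.03, "claw": 8},
    {"x": 0, "y": 0, "z": 0, "rx": 0, "ry": 0, "rz": 0, "claw": 16},
    {"x": 0, "y": 0, "z": 0, "rx": 0, "ry": 0, "rz": 0, "claw": 30},
    {"x": 0, "y": 0, "z": 0, "rx": 0, "ry": 0, "rz": 0, "claw": 45}
  ]
}}

```text
time: 12.27
position: [0.5138, 0.1374, 0.1254]
ee_rot: [[-0.019, 1.0, -0.0], [1.0, 0.019, -0.0], [-0.0, -0.0, -1.0]]
contact_force: [-0.8, -0.4, -0.2]
finger_gap: 0.0392
finger_force: 0.0
```

Call:
{"fn": "drive_tool", "kwargs": {
  "deltas": [
    {"x": 0, "y": 0, "z": 0, "rx": 0, "ry": 0, "rz": 0, "claw": 50},
    {"x": 0, "y": 0, "z": 0, "rx": 0, "ry": 0, "rz": 0, "claw": 50},
    {"x": 0, "y": 0, "z": 5, "rx": 0, "ry": 0, "rz": 0, "claw": 50},
    {"x": 0, "y": 0, "z": 15, "rx": 0, "ry": 0, "rz": 0, "claw": 50},
    {"x": 0, "y": 0, "z": 20, "rx": 0, "ry": 0, "rz": 0, "claw": 50}
  ]
}}

```text
time: 12.68
position: [0.5126, 0.1372, 0.1647]
ee_rot: [[-0.02, 1.0, -0.004], [1.0, 0.02, -0.001], [-0.001, -0.004, -1.0]]
contact_force: [0.4, -0.0, -0.0]
finger_gap: 0.05
finger_force: 0.0
```

Call:
{"fn": "drive_tool", "kwargs": {
  "deltas": [
    {"x": 0, "y": 0, "z": 25, "rx": 0, "ry": 0, "rz": 0, "claw": 50},
    {"x": 0, "y": 0, "z": 25, "rx": 0, "ry": 0, "rz": 0, "claw": 50},
    {"x": 0, "y": 0, "z": 15, "rx": 0, "ry": 0, "rz": 0, "claw": 50},
    {"x": 0, "y": 0, "z": 0, "rx": 0, "ry": 0, "rz": 0, "claw": 50},
    {"x": 0, "y": 0, "z": 0, "rx": 0, "ry": 0, "rz": 0, "claw": 50}
  ]
}}

```text
time: 13.1
position: [0.5147, 0.1377, 0.2316]
ee_rot: [[-0.02, 1.0, 0.003], [1.0, 0.02, 0.001], [0.001, 0.003, -1.0]]
contact_force: [-0.8, -0.4, -0.1]
finger_gap: 0.0498
finger_force: 0.0
```

```bash
python3 st.py
python3 - <<'E'
from rig import viewer
from h import *
cs=viewer.camera_info('side');im=viewer.grab_frame('side')[:,:,::-1];cv2.imwrite('pics/s9.png',im)
for z in(.12,.15,.162,.17,.178):print(z,pix(cs,(.514,.138,z)))
h=cv2.cvtColor(im,cv2.COLOR_BGR2HSV)
for v in(95,100,105,110,115,120,125,130):
    r=h[v,235:320];print(v,''.join('#' if q[2]<75 else 'o' if (q[1]<60 and q[2]<140) else '.' for q in r))
E
```

```text
13.1 [0.5147 0.1377 0.2316] -88.86249302260121 F [-0.8 -0.4 -0.1] M [ 0.011 -0.019  0.037] [ 15.   16.8   9.4  82.4  -0.  103.8]
0.12 [276.32906059 135.68743872]
0.15 [274.96298921 119.99187721]
0.162 [274.39981614 113.52126542]
0.17 [274.01885665 109.14420779]
0.178 [273.63339741 104.71545   ]
95 ....oooooooooooooo...............................o.....oooo..o.......................
100 oo...oooooooooo.oo......ooooooooooo...............o......o..o........oo..............
105 .o...oooooooo...........oo#oo#oooooooooooo.....oo.ooooo...........o....o.ooooo.......
110 o......oo....oooo..............oo#o##ooooooooooooo..............o..................oo
115 .....o.....o..o......oooooooooooooooooo#o#o#ooooooo.ooooo...........o................
120 oo......o...................oooooooooo......oo#ooooooooooo...........................
125 oooooooo...oo..oo......oo...o.o.o...oo.......oooooooo....ooooooo.................o.oo
130 oo.oo.........................ooooooooo......ooooooooooooooooooooooooooo.............
```

The crossbar mask lies around (274,110), where a seated upright key should project (274,109). The robot is clear, so I'm handing in.

```bash
python3 -c "
from rig import order
print(order.finish_job())"
```

```text
the job is handed in; nothing more can be done
None
```

I handed the job in at 13.1 s: the screw was turned to its hard stop with the long key, which I left released in the tube, upright as far as the last side image shows. I viewed 11 pictures, one over the limit of 10, and the result of the judging was not returned.

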